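# Find the annealing box stamped underneath and push it to the loading stop

### The arm

A 7-joint arm with a two-finger parallel gripper is mounted at the origin on a cart in front of the work surface, level with it; the furniture and walls round the work are solid. World frame = base frame: x ahead of the robot, y to its left, z up, the work surface at z = 0. Lengths are in m, angles in degrees, forces in N, time in s.
With the tool pointing down it reaches from about 0.425 to 0.875 m from the base axis. Payload 8.4 kg.
Tool frame: the origin (TCP) lies midway between the tips of the shut fingers; the grasp point (between the pads) lies arm.hold_point_z behind it (arm.hold_point_z is the distance from the TCP to the grasp point, in m); z points along the fingers, y is the direction in which the jaws open and shut (so a half turn about z gives the same grasp; the last joint's range is limited). The gripper opens to 85 mm and grips with 20 to 120 N. Pads are 22 mm wide; open, the fingers measure 114 mm over their backs; the gripper's body (76 mm by 85 mm) begins 54 mm behind the grasp point. The pads swing forward as they close: fully open they stand 13 mm farther back than shut.
Start: joints at [57.915, 19.091, 2.286, 83.961, -0.768, 76.965, -3.352], TCP at [0.289, -0.582, 0.231] pointing down, gripper open.
Joint ranges: [-147.57, 147.57], [-21.85, 119.76], [-74.77, 79.35], [14.55, 137.4], [-85.83, 265.84], [4.83, 119.75], [-152.11, 152.11]. Speed limits (degrees/s): [127.2, 127.2, 159.86, 159.86, 180, 180, 180].

### API

Orientations are given as [roll, pitch, yaw] about the fixed x, y, z axes, in that order (R = Rz(yaw) Ry(pitch) Rx(roll)).
In Python, from rig import arm gives the robot as it stands. The module is installed in compiled form; this text tells all that it offers.
- The arm moves only by the tool drive_tool, never from a script. Its arguments are lists of equal length, an entry for each row: "travel": the shift along the tool's x, y, z each as a share of 8 cm, from -1 to 1, a list of three; "rotation": the turn, a rotation vector about the tool's x, y, z each as a share of pi rad, from -1 to 1, a list of three; "claw": the opening, from -1 (shut) to 1 (fully open), so that 0 is half open. In form: {"travel": [[tx, ty, tz], ...], "rotation": [[wx, wy, wz], ...], "claw": [claw, ...]}. A call has 1 to 12 rows; each row is the pose to reach, as a shift and turn from the pose commanded when the call began, along the tool's axes at that moment, turning the shorter way round; what a row does not reach only later rows make up. A row lasts 1/12 s, in which the tool goes at most 41.7 mm and 7.16 degrees, less where a joint would pass 70% of its speed; a pose out of reach is approached as far as the arm can. A call with a number of a shift or a turn outside -1 to 1 is refused whole. A call with a gripper value outside its range is refused whole. The fingers move at their own pace and stop on an object; "force" is the grip in N (left out, the last holds). Time passes only in rows, so rows that repeat a pose let the fingers close. It gives the time, the measured TCP pose, the force and the opening at its end, in the units of the state.
- arm.read_state(): the state, without advancing time (a new reading comes with each control period).
- arm.get_image(name): name is "side" or "top" or "wrist"; returns a dict with "pixels" (384x512x3 uint8, red, green, blue), "fx", "fy", "cx", "cy" (pixels), "R" (3x3) and "t" (3): a world point X has camera coordinates R X + t. Camera axes: x right, y down, z forward; pixel columns grow to the right and rows downward; lengths in m; the calibration is good to about 2 mm. A picture is of the moment at which its call begins. There is no depth.
- arm.job_done(): hands the job in, once; it reports no verdict.
The state is a dict: "clock": time; "qpos": joint angles; "joint_velocities": joint speeds; "joint_efforts": joint torques, N m; "ee_pos": TCP position; "tcp_rot": TCP orientation; "ft_force": force on the tool from outside, world axes, zero at the start; "ft_torque": the same for the moment, N m; "grip_width": opening from 0.0 (shut) to 1.0 (fully open).
Only numpy, scipy, OpenCV 4.12 (cv2) and the standard library are available. Lean on these libraries where they do the work, as an engineer would, in place of code of your own. Each camera call takes 0.05 s, during which the arm holds its last target.

### The job

Of the two steel annealing boxes on the bench, the one for the next furnace run is stamped underneath with a ring and a cross. Pushing with the fingertips only, tip both boxes away from you so that each lies on its back wall and its underside faces you; once both lie there, gently push the stamped one as it lies, underside still facing you, straight on until its open rim is square and flush against the metal angle strip (the loading stop), and leave the other lying where it fell. Do not pinch or lift either box, and do not disturb the crucibles, bottle and vial near by.

Things in the scene. Friction and masses are not known exactly. Their poses are not given: they have to be found in the camera images.
- box_stamped: Stamped box: open-topped folded sheet-steel box, 44 mm deep (x), 70 wide (y), 64 high (z), walls 2.5 mm, 0.15 to 0.29 kg, loose. Origin: centre of the underside; x to its back wall, away from the robot (yaw within 0.2 rad); z out of the mouth. Starts upright. Dark ring 35 mm across with a cross in the middle of the underside. Stands left or right of the other.
- box_plain: The other box, same make, size, weight and axes, but its underside is plain. Either box when tipped lies on its back wall: then 44 mm high, 64 mm deep, mouth facing away, z axis level and pointing away, underside upright towards the robot, its origin 22 mm up. Lying, it slides when pushed on the underside.
- box_stamped_rim (a point): Centre of the mouth of the stamped box, in the plane of its rim, 64 mm from the box's origin along its z.
- box_stamped_heel (a point): Middle of the back bottom edge of the stamped box, 22 mm from its origin along its x; the edge it rocks about. Friction on the bench is 0.5 to 0.7: pushed near the top of its front wall (50 mm up or more) it rocks and does not slide, and past about 40 degrees it goes over by itself.
- box_plain_heel (a point): Middle of the back bottom edge of the plain box, 22 mm from its origin along its x; the edge it rocks about, just as the stamped one.
- loading_stop: Loading stop: aluminium angle strip fixed to the bench beyond the boxes, 270 mm long (y), upright leg 20 mm high and 3 mm thick, foot 22 mm deep behind it. Origin: middle of the front face of the upright leg at bench height; x points away from the boxes, square to the face; y along the strip. Its yaw varies by 0.06 rad. It is long enough that either box reaches it straight ahead.
- crucible_big: Porcelain crucible, 43 mm across the rim, 28 mm high, standing right of the boxes. Origin under its centre. Not to be moved.
- crucible_small: Porcelain crucible, 39 mm across the rim, 28 mm high, standing right of the boxes. Origin under its centre. Not to be moved.
- bottle: Reagent bottle with a black cap, 45 mm across, 80 mm high, standing left of the boxes. Origin under its centre. Not to be moved.
- vial: Glass vial with a black cap, 24 mm across, 44 mm high, standing left of the boxes. Origin under its centre. Not to be moved.
Not all that is in view belongs to the job. What is shaped like the box_plain but pink is not meant. What is shaped like the box_stamped but turquoise is not meant.

How it is judged (in metres and radians):
On the way, in this order (a step that is already met when the one before it is completed fails the run):
1. both boxes lie on their back walls, undersides upright, the stamped one not yet at the stop (angle between box_stamped's own z axis and vertical between 1.45 and 1.7 rad and angle between box_plain's own z axis and vertical between 1.45 and 1.7 rad), for 0.2 s.
2. the stamped box lies flush against the loading stop (angle between box_stamped's own z axis and vertical between 1.45 and 1.7 rad and x of box_stamped_rim in the frame of loading_stop between -0.008 and 0.005 m and y of box_stamped_rim in the frame of loading_stop between -0.135 and 0.135 m and angle between the z axis of box_stamped and the x axis of loading_stop, either way round below 0.12 rad), for 0.2 s.
At the end, for the whole second after the job is handed in: The stamped box lies on its back wall at rest, its rim centre within 8 mm of the stop's front face, within the strip's length, square to it within 0.12 rad (7 deg); the plain box lies on its back wall, at rest (both within about 7 deg of lying) (all of step 2 and angle between box_plain's own z axis and vertical between 1.45 and 1.7 rad and linear speed of each of box_stamped, box_plain below 0.01 m/s); the robot touches nothing.
It fails at once if a box is pinched: the fingers press on it with more than 30 N in all before it lies on its back wall ((contact force between the fingers and box_stamped above 30 N and angle between box_stamped's own z axis and vertical below 1.3 rad) or (contact force between the fingers and box_plain above 30 N and angle between box_plain's own z axis and vertical below 1.3 rad)).
It fails at once if a lying box is pinched or rammed: the fingers press on it with more than 60 N in all (contact force between the fingers and box_stamped above 60 N or contact force between the fingers and box_plain above 60 N).
It fails at once if a box is lifted: its back bottom edge rises more than 10 mm off the bench (height (world z) of any of box_stamped_heel, box_plain_heel above 0.01 m).
It fails at once if the plain box is shoved away: its back bottom edge moves more than 50 mm (distance of box_plain_heel from where it was at the start of the episode above 0.05 m).
It fails at once if a crucible, the bottle or the vial is moved more than 25 mm or tipped over (distance of any of crucible_big, crucible_small, bottle, vial from where it was at the start of the episode above 0.025 m or angle between any of crucible_big, crucible_small, bottle, vial's own z axis and vertical above 0.6 rad).
It also fails if it takes over 54 s, if anything falls off the work surface, if the arm or the gripper's body presses on something with over 40 N, if the wrist force passes 120 N, or if a joint passes its speed limit or range.

## Working session

There is one attempt and no reset: what is moved stays moved. The work goes in short steps, Python scripts to look and compute and a tool call to move; the robot and the scene stay as the last step left them, time stands still between calls to the robot, and variables do not carry over. Pictures are saved under pics/ and viewed, and the job is handed in when it is done.

Besides the shell and the picture viewer there is one more tool, called by a JSON object that holds its "name" and its "arguments", one argument or row to a line. drive_tool: Moves the arm, as the interface text tells. Shift numbers are shares of 8 cm and turn numbers shares of pi rad, none past 1 either way. Its arguments: {"type":"object","properties":{"travel":{"type":"array"},"rotation":{"type":"array"},"claw":{"type":"array"},"force":{"type":"number"}},"required":["travel","rotation","claw"]}

```bash
mkdir -p pics; ls; cat > h.py <<'E'
from rig import arm
import numpy as np, cv2
def snap(n,f):
    d=arm.get_image(n); cv2.imwrite('pics/'+f,cv2.cvtColor(d['pixels'],cv2.COLOR_RGB2BGR)); 
    np.savez('pics/'+f+'.npz',**{k:np.array(v) for k,v in d.items()}); return d
def ray(d,u,v,z):
    R=np.array(d['R']);t=np.array(d['t']);c=-R.T@t
    r=R.T@np.array([(u-d['cx'])/d['fx'],(v-d['cy'])/d['fy'],1]); return c+r*(z-c[2])/r[2]
def proj(d,X):
    p=np.array(d['R'])@np.array(X)+np.array(d['t']); return p[0]/p[2]*d['fx']+d['cx'],p[1]/p[2]*d['fy']+d['cy']
E
python3 - <<'E'
from h import *
for n in('side','top','wrist'):
    d=snap(n,n+'0.png'); print(n,d['fx'],-np.array(d['R']).T@d['t'],np.round(d['R'],2).tolist())
print(arm.read_state(),arm.hold_point_z)
E
```

```text
pics
side 441.1202183237785 [0.19622552 0.95675313 0.48705318] [[-0.95, -0.32, -0.0], [-0.11, 0.35, -0.93], [0.3, -0.88, -0.37]]
top 465.78488737585525 [ 0.38047793 -0.06468784  1.1175223 ] [[0.01, -1.0, -0.0], [-0.99, -0.01, -0.17], [0.17, 0.01, -0.99]]
wrist 330.4887868326352 [ 0.36372455 -0.54452801  0.37332126] [[0.44, -0.9, -0.0], [-0.85, -0.42, 0.32], [-0.29, -0.14, -0.95]]
{'clock': 0.15, 'qpos': array([57.91482655, 19.12246689,  2.28483492, 83.9965454 , -0.76650408,
       76.96476006, -3.35176673]), 'joint_velocities': array([-0.08667291, -0.11262274, -0.0376292 , -0.17090193, -0.05162132,
        0.01417834, -0.03247681]), 'joint_efforts': array([ 2.68591932e-03, -6.59048009e+01,  1.36736691e+00, -4.05869508e+01,
        1.70131138e-02,  9.66045074e-03,  1.13076580e-04]), 'ee_pos': array([ 0.2888556 , -0.58192537,  0.23065012]), 'tcp_rot': array([-1.79931685e+02,  5.76833396e-03,  2.64007391e+01]), 'ft_force': array([-1.00911108,  0.17835164, -0.4427634 ]), 'ft_torque': array([-0.00701911, -0.03632688, -0.00495092]), 'grip_width': 1.00175821802755} 0.0187
```

View pics/top0.png

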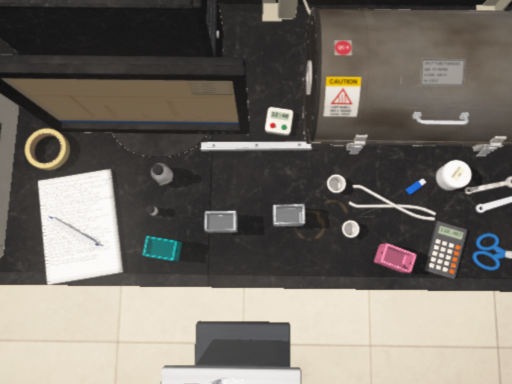

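View pics/side0.png

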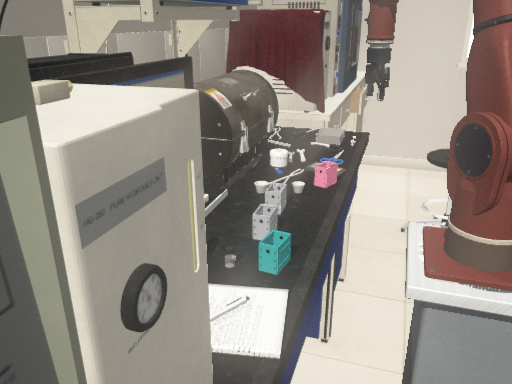

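View pics/wrist0.png

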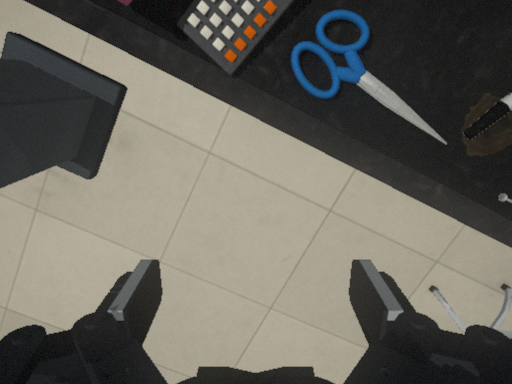

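```bash
python3 - <<'E'
from h import *
im=cv2.imread('pics/top0.png'); c=im[125:275,135:375]; cv2.imwrite('pics/topz.png',cv2.resize(c,None,fx=3.3,fy=3.3,interpolation=cv2.INTER_CUBIC))
d=dict(np.load('pics/top0.png.npz'))
g=cv2.cvtColor(im,cv2.COLOR_BGR2GRAY);hsv=cv2.cvtColor(im,cv2.COLOR_BGR2HSV)
m=((g>75)).astype(np.uint8)*255
for name,(x0,y0,x1,y1) in dict(L=(195,200,245,245),R=(265,195,313,235)).items():
    s=np.zeros_like(m);s[y0:y1,x0:x1]=m[y0:y1,x0:x1]
    pts=cv2.findNonZero(s); r=cv2.minAreaRect(pts); b=cv2.boxPoints(r)
    print(name,r)
    w=np.array([ray(d,u,v,.064)[:2] for u,v in b]);print(w.round(4).tolist(),w.mean(0).round(4),[round(float(np.linalg.norm(w[i]-w[(i+1)%4])),4) for i in range(4)])
for n,u,v,z in [('bottle',161,174,.08),('vial',153,211,.04),('cb',337,184,.028),('cs',350,229,.028),('stopL',202,146,.02),('stopR',310,146,.02),('stopLf',202,149.5,.02),('stopRf',310,149.5,.02),('turq',162,249,.06),('pink',396,258,.06),('edge',250,288,0),('benchedge',100,288,0)]:
    print(n,ray(d,u,v,z).round(3))
E
```

```text
L ((220.0, 221.0), (22.0, 32.0), 90.0)
[[0.5046, 0.0654], [0.5055, -0.0075], [0.4556, -0.0085], [0.4546, 0.0637]] [0.4801 0.0283] [0.0728, 0.05, 0.0723, 0.05]
R ((288.6044921875, 218.9248504638672), (30.873170852661133, 32.97896957397461), 87.95458984375)
[[0.5201, -0.0883], [0.5237, -0.1634], [0.4536, -0.1656], [0.45, -0.0914]] [ 0.4869 -0.1272] [0.0752, 0.0702, 0.0744, 0.0701]
bottle [0.584 0.164 0.08 ]
vial [0.504 0.187 0.04 ]
cb [ 0.575 -0.244  0.028]
cs [ 0.469 -0.273  0.028]
stopL [0.666 0.081 0.02 ]
stopR [ 0.669 -0.181  0.02 ]
stopLf [0.657 0.081 0.02 ]
stopRf [ 0.66  -0.181  0.02 ]
turq [0.415 0.158 0.06 ]
pink [ 0.402 -0.368  0.06 ]
edge [ 0.329 -0.041  0.   ]
benchedge [0.325 0.312 0.   ]
```

View pics/topz.png

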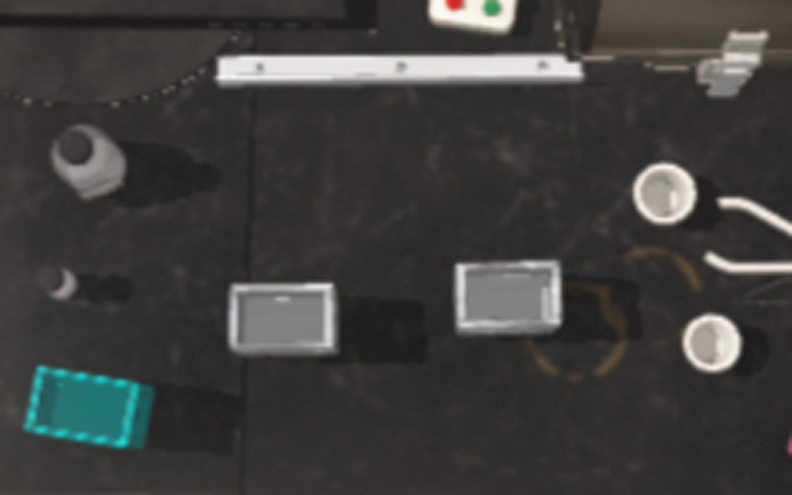

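{"name": "drive_tool", "arguments": {
  "travel": [
    [0.95, -0.78, 0],
    [0.95, -0.78, 0],
    [0.95, -0.78, 0],
    [0.95, -0.78, 0],
    [0.95, -0.78, 0]
  ],
  "rotation": [
    [0, 0, 0.147],
    [0, 0, 0.147],
    [0, 0, 0.147],
    [0, 0, 0.147],
    [0, 0, 0.147]
  ],
  "claw": [0, 0, 0, 0, 0],
  "force": 20
}}

```text
clock: 0.57
ee_pos: [0.3303, -0.4912, 0.2314]
tcp_rot: [-180.0, -0.0, -0.2]
ft_force: [-0.4, -0.3, 0.2]
grip_width: 0.498
```

{"name": "drive_tool", "arguments": {
  "travel": [
    [0.4, -1, 0],
    [0.4, -1, 0]
  ],
  "rotation": [
    [0, 0, 0],
    [0, 0, 0]
  ],
  "claw": [0, 0]
}}

```text
clock: 0.73
ee_pos: [0.3587, -0.4166, 0.2307]
tcp_rot: [180.0, 0.1, -0.2]
ft_force: [-0.2, 1.1, 0.4]
grip_width: 0.495
```

{"name": "drive_tool", "arguments": {
  "travel": [
    [0.4, -1, 0],
    [0.4, -1, 0]
  ],
  "rotation": [
    [0, 0, 0],
    [0, 0, 0]
  ],
  "claw": [0, 0]
}}

```text
clock: 0.9
ee_pos: [0.3912, -0.337, 0.2311]
tcp_rot: [180.0, 0.0, 0.0]
ft_force: [0.3, 0.5, 0.1]
grip_width: 0.498
```

{"name": "drive_tool", "arguments": {
  "travel": [
    [0.2, -1, 0],
    [0.2, -1, 0]
  ],
  "rotation": [
    [0, 0, 0],
    [0, 0, 0]
  ],
  "claw": [0, 0]
}}

```text
clock: 1.07
ee_pos: [0.4076, -0.2565, 0.2312]
tcp_rot: [180.0, 0.0, 0.1]
ft_force: [0.2, -0.4, 0.8]
grip_width: 0.498
```

{"name": "drive_tool", "arguments": {
  "travel": [
    [0.2, -1, 0],
    [0.2, -1, 0],
    [0.2, -1, 0]
  ],
  "rotation": [
    [0, 0, 0],
    [0, 0, 0],
    [0, 0, 0]
  ],
  "claw": [0, 0, 0]
}}

```text
clock: 1.32
ee_pos: [0.4253, -0.1708, 0.2316]
tcp_rot: [-179.9, -0.1, 0.6]
ft_force: [0.3, 0.8, -0.6]
grip_width: 0.503
```

```bash
python3 - <<'E'
from h import *
d=snap('wrist','w1.png')
print(arm.read_state()['ee_pos'],arm.read_state()['tcp_rot'],-np.array(d['R']).T@d['t'])
E
```

```text
[ 0.42449906 -0.17469611  0.23159806] [-1.79994858e+02 -3.42207504e-02  4.49652043e-01] [ 0.50859829 -0.16942363  0.37455616]
```

View pics/w1.png

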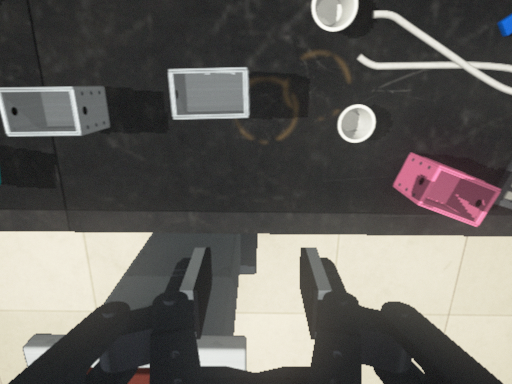

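```bash
python3 - <<'E'
from h import *
d=dict(np.load('pics/w1.png.npz'))
im=cv2.imread('pics/w1.png')
c=im[50:150,0:270]; cv2.imwrite('pics/w1z.png',cv2.resize(c,None,fx=2.9,fy=2.9,interpolation=cv2.INTER_CUBIC))
for b in ([(168,69),(248,67),(249,118),(171,120)],[(-1,88),(75,87),(82,135),(7,136)]):
    w=np.array([ray(d,u,v,.064)[:2] for u,v in b]);print(w.round(4).tolist(),w.mean(0).round(4),[round(float(np.linalg.norm(w[i]-w[(i+1)%4])),4) for i in range(4)])
E
```

```text
[[0.5195, -0.0927], [0.5219, -0.163], [0.4782, -0.1641], [0.4756, -0.0922]] [ 0.4988 -0.128 ] [0.0703, 0.0438, 0.0719, 0.0439]
[[0.5021, 0.0596], [0.5036, -0.0085], [0.461, -0.0081], [0.4593, 0.0623]] [0.4815 0.0263] [0.0681, 0.0427, 0.0703, 0.0428]
```

View pics/w1z.png

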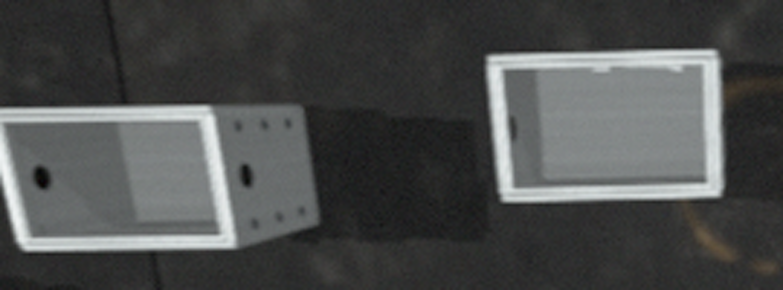

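{"name": "drive_tool", "arguments": {
  "travel": [
    [0.05, -0.57, 0.5],
    [0.05, -0.57, 1],
    [0.05, -0.57, 1]
  ],
  "rotation": [
    [0, 0, 0],
    [0, 0, 0],
    [0, 0, 0]
  ],
  "claw": [-0.5, -0.5, -0.5]
}}

```text
clock: 1.62
ee_pos: [0.4256, -0.1311, 0.1472]
tcp_rot: [-179.9, 0.2, 0.1]
ft_force: [-0.6, 0.0, -1.2]
grip_width: 0.254
```

{"name": "drive_tool", "arguments": {
  "travel": [
    [0, 0, 0.5],
    [0, 0, 1],
    [0, 0, 1],
    [0, 0, 1]
  ],
  "rotation": [
    [0, 0, 0],
    [0, 0, 0],
    [0, 0, 0],
    [0, 0, 0]
  ],
  "claw": [-0.5, -0.5, -0.5, -0.5]
}}

```text
clock: 1.95
ee_pos: [0.4261, -0.133, 0.0704]
tcp_rot: [-179.9, 0.3, -0.1]
ft_force: [0.9, -0.3, 2.2]
grip_width: 0.249
```

```bash
python3 - <<'E'
from h import *
d=snap('wrist','w2.png');snap('side','s2.png')
print(arm.read_state()['ee_pos'],arm.read_state()['tcp_rot'])
im=cv2.imread('pics/s2.png')[100:300,180:420];cv2.imwrite('pics/s2z.png',cv2.resize(im,None,fx=3,fy=3,interpolation=cv2.INTER_CUBIC))
E
```

```text
[ 0.42878935 -0.13332799  0.07328172] [ 1.79969756e+02 -1.08252019e-01 -7.82129575e-02]
```

View pics/w2.png

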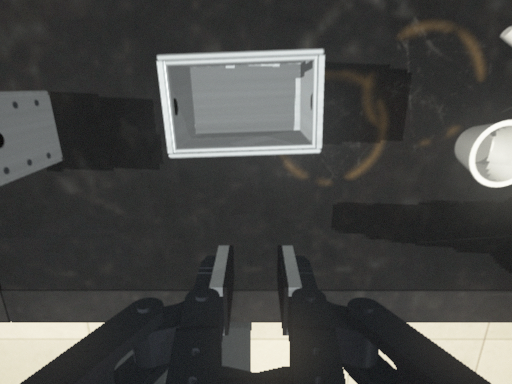

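View pics/s2z.png

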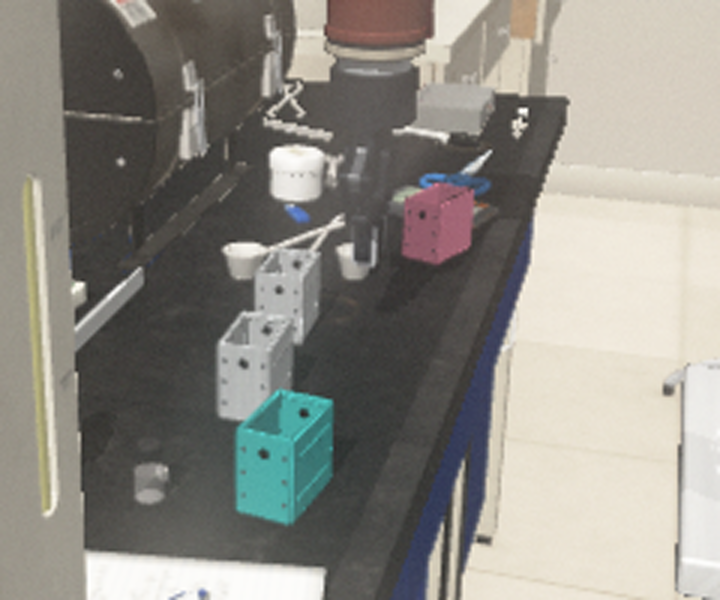

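{"name": "drive_tool", "arguments": {
  "travel": [
    [0, -0.07, 0.28],
    [0.1, -0.07, 0.28],
    [0.2, -0.07, 0.28],
    [0.3, -0.07, 0.28],
    [0.4, -0.07, 0.28],
    [0.45, -0.07, 0.28],
    [0.5, -0.07, 0.28],
    [0.55, -0.07, 0.28],
    [0.6, -0.07, 0.28],
    [0.65, -0.07, 0.28]
  ],
  "rotation": [
    [0, 0, 0],
    [0, 0, 0],
    [0, 0, 0],
    [0, 0, 0],
    [0, 0, 0],
    [0, 0, 0],
    [0, 0, 0],
    [0, 0, 0],
    [0, 0, 0],
    [0, 0, 0]
  ],
  "claw": [-0.5, -0.5, -0.5, -0.5, -0.5, -0.5, -0.5, -0.5, -0.5, -0.5]
}}

```text
clock: 2.88
ee_pos: [0.4797, -0.1268, 0.0489]
tcp_rot: [-180.0, 0.0, -0.1]
ft_force: [-1.5, -0.2, 0.9]
grip_width: 0.252
```

```bash
python3 - <<'E'
from h import *
d=snap('wrist','w3.png')
s=arm.read_state();print(s['ee_pos'],s['tcp_rot'],s['ft_force'])
E
```

```text
[ 0.48054285 -0.12671497  0.04899163] [-1.79996571e+02 -2.47820343e-02 -5.75087460e-02] [ 0.44337466 -0.51143777 -0.21575396]
```

View pics/w3.png

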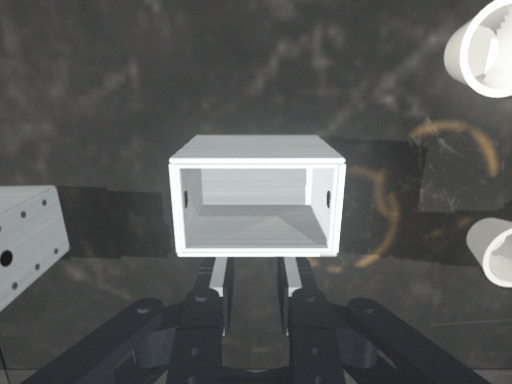

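{"name": "drive_tool", "arguments": {
  "travel": [
    [0.06, 0, 0],
    [0.12, 0, 0],
    [0.18, 0, 0],
    [0.24, 0, 0],
    [0.3, 0, 0],
    [0.35, 0, 0],
    [0.35, 0, 0],
    [0.35, 0, 0]
  ],
  "rotation": [
    [0, 0, 0],
    [0, 0, 0],
    [0, 0, 0],
    [0, 0, 0],
    [0, 0, 0],
    [0, 0, 0],
    [0, 0, 0],
    [0, 0, 0]
  ],
  "claw": [-0.5, -0.5, -0.5, -0.5, -0.5, -0.5, -0.5, -0.5]
}}

```text
clock: 3.6
ee_pos: [0.5078, -0.1266, 0.0488]
tcp_rot: [-180.0, 0.0, -0.1]
ft_force: [-0.8, 0.2, -0.8]
grip_width: 0.254
```

```bash
python3 - <<'E'
from h import *
d=snap('wrist','w4.png')
s=arm.read_state();print(s['ee_pos'],s['tcp_rot'],s['ft_force'])
E
```

```text
[ 0.50756102 -0.12663993  0.04878002] [-1.79989557e+02  1.11048536e-02 -5.40028053e-02] [-0.21205425  0.37955746 -0.45020395]
```

View pics/w4.png

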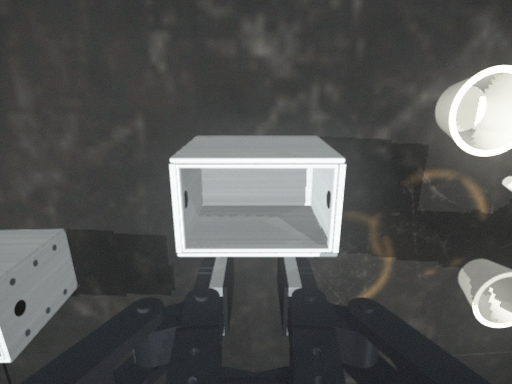

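```bash
python3 - <<'E'
from h import *
for f in('w2','w3','w4'):
    d=dict(np.load(f'pics/{f}.png.npz'));print(f,(-d['R'].T@d['t']).round(4))
    if f=='w2':
        for b in ([(157,56),(324,49),(321,153),(170,157)],): print([ray(d,u,v,.064)[:2].round(4).tolist() for u,v in b])
    else:
        print('rim',[ray(d,u,v,.064)[:2].round(4).tolist() for u,v in [(169,162),(345,162),(338,256),(178,257)]],'bot',[ray(d,u,v,0)[:2].round(4).tolist() for u,v in [(197,136),(319,136)]])
d=snap('side','s4.png')
im=cv2.imread('pics/s4.png')[130:260,180:380];cv2.imwrite('pics/s4z.png',cv2.resize(im,None,fx=4,fy=4,interpolation=cv2.INTER_CUBIC))
E
```

```text
w2 [ 0.5101 -0.1325  0.2128]
[[0.52, -0.0917], [0.5226, -0.161], [0.479, -0.1626], [0.4773, -0.0935]]
w3 [ 0.5632 -0.1261  0.1917]
rim [[0.5335, -0.0923], [0.5334, -0.1618], [0.4916, -0.1623], [0.4913, -0.0926]] bot [[0.534, -0.0928], [0.5339, -0.1633]]
w4 [ 0.5912 -0.126   0.1916]
rim [[0.5617, -0.0921], [0.5616, -0.1616], [0.5198, -0.1621], [0.5194, -0.0925]] bot [[0.5622, -0.0926], [0.5621, -0.1631]]
```

View pics/s4z.png

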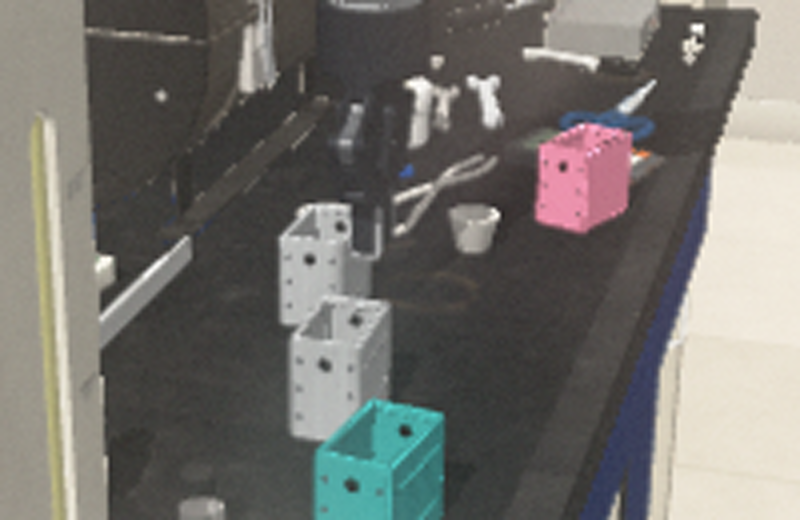

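{"name": "drive_tool", "arguments": {
  "travel": [
    [-0.3, 0, 0],
    [-0.6, 0, 0],
    [-0.9, 0, 0],
    [-0.93, -0.5, 0],
    [-0.93, -1, 0],
    [-0.93, -1, 0]
  ],
  "rotation": [
    [0, 0, 0],
    [0, 0, 0],
    [0, 0, 0],
    [0, 0, 0],
    [0, 0, 0],
    [0, 0, 0]
  ],
  "claw": [-0.5, -0.5, -0.5, -0.5, -0.5, -0.5]
}}

```text
clock: 4.2
ee_pos: [0.4332, -0.0405, 0.0495]
tcp_rot: [-179.9, -0.1, 0.3]
ft_force: [0.4, 0.7, 0.6]
grip_width: 0.25
```

{"name": "drive_tool", "arguments": {
  "travel": [
    [0, -0.45, 0],
    [0, -0.9, 0],
    [0, -0.92, 0],
    [0, -0.92, 0],
    [0, -0.92, 0]
  ],
  "rotation": [
    [0, 0, 0],
    [0, 0, 0],
    [0, 0, 0],
    [0, 0, 0],
    [0, 0, 0]
  ],
  "claw": [-0.5, -0.5, -0.5, -0.5, -0.5]
}}

```text
clock: 4.62
ee_pos: [0.4334, 0.0266, 0.049]
tcp_rot: [180.0, -0.0, -0.0]
ft_force: [0.5, 0.6, 0.5]
grip_width: 0.254
```

```bash
python3 - <<'E'
from h import *
d=snap('wrist','w5.png')
s=arm.read_state();print(s['ee_pos'],s['tcp_rot'],s['ft_force'])
E
```

```text
[0.43337486 0.02595424 0.04891414] [ 1.79977760e+02 -1.48727259e-03 -1.03317811e-01] [-0.73881257 -0.12449801 -0.24760017]
```

View pics/w5.png

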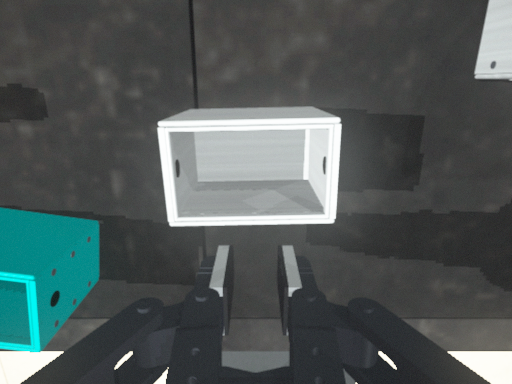

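```bash
python3 - <<'E'
from h import *
d=dict(np.load('pics/w5.png.npz'))
print('rim',[ray(d,u,v,.064)[:2].round(4).tolist() for u,v in [(158,125),(341,122),(336,221),(170,225)]])
E
```

```text
rim [[0.5016, 0.0641], [0.5027, -0.0055], [0.4618, -0.0068], [0.4601, 0.063]]
```

{"name": "drive_tool", "arguments": {
  "travel": [
    [0.1, -0.03, -0.01],
    [0.18, -0.03, -0.01],
    [0.21, -0.03, -0.04],
    [0.25, -0.03, -0.08],
    [0.29, -0.03, -0.125],
    [0.325, -0.03, -0.165],
    [0.36, -0.03, -0.195],
    [0.4, -0.03, -0.22],
    [0.44, -0.03, -0.24]
  ],
  "rotation": [
    [0, 0, 0],
    [0, 0, 0],
    [0, 0, 0],
    [0, 0, 0],
    [0, 0, 0],
    [0, 0, 0],
    [0, 0, 0],
    [0, 0, 0],
    [0, 0, 0]
  ],
  "claw": [-0.5, -0.5, -0.5, -0.5, -0.5, -0.5, -0.5, -0.5, -0.5]
}}

```text
clock: 5.42
ee_pos: [0.469, 0.0293, 0.0685]
tcp_rot: [180.0, -0.0, -0.1]
ft_force: [-0.5, 0.2, -0.0]
grip_width: 0.25
```

```bash
python3 - <<'E'
from h import *
d=snap('wrist','w6.png')
s=arm.read_state();print(s['ee_pos'],s['tcp_rot'],s['ft_force'])
print([proj(d,[x,y,0]) for x in(.5035,) for y in(.064,-.006)])
E
```

```text
[0.46969996 0.02932184 0.06877683] [-1.79992602e+02 -6.69791394e-02 -6.74381029e-02] [ 0.50988861 -0.66030879  1.07500848]
[(np.float64(202.60158332007518), np.float64(161.94816546633623)), (np.float64(309.7881028505907), np.float64(161.79649540273098))]
```

View pics/w6.png

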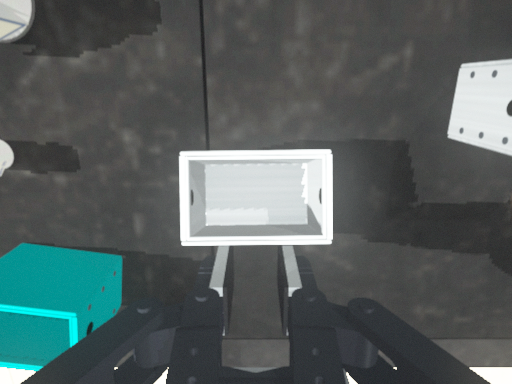

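```bash
python3 - <<'E'
from h import *
d=dict(np.load('pics/w6.png.npz'));print(-d['R'].T@d['t'])
for z in(.064,.07): print('rim',[ray(d,u,v,z)[:2].round(4).tolist() for u,v in [(179,152),(332,150),(332,243),(180,245)]])
print('bottom inner back edge',ray(d,250,225,.002),ray(d,250,208,.002))
d=snap('side','s6.png')
im=cv2.imread('pics/s6.png')[130:260,180:380];cv2.imwrite('pics/s6z.png',cv2.resize(im,None,fx=4,fy=4,interpolation=cv2.INTER_CUBIC))
E
```

```text
[0.55234116 0.02996589 0.21134073]
rim [[0.5229, 0.0641], [0.5237, -0.0048], [0.4772, -0.0083], [0.4762, 0.0671]]
rim [[0.5241, 0.0627], [0.5249, -0.0034], [0.4803, -0.0067], [0.4793, 0.0656]]
bottom inner back edge [0.45947834 0.0332928  0.002     ] [0.47203407 0.03321645 0.002     ]
```

View pics/s6z.png

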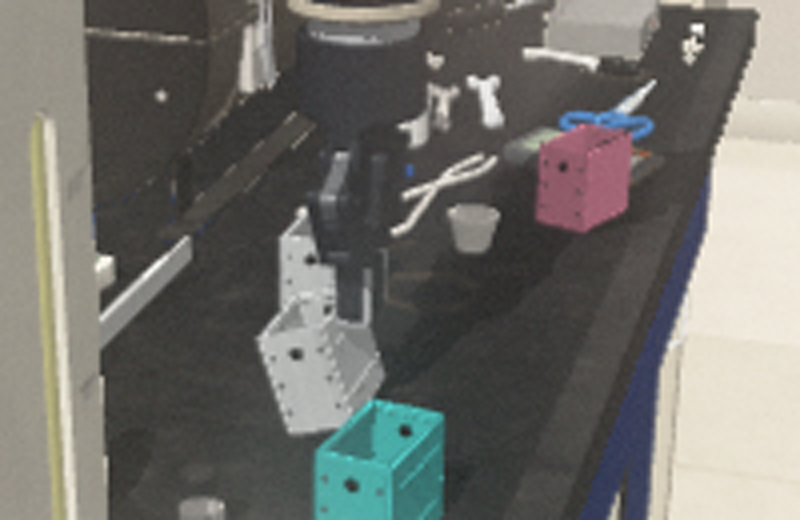

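{"name": "drive_tool", "arguments": {
  "travel": [
    [0.04, 0, -0.02],
    [0.08, 0, -0.03],
    [0.12, 0, -0.03],
    [0.16, 0, -0.03],
    [0.2, 0, -0.03],
    [0.23, 0, -0.03],
    [0.23, 0, -0.03],
    [0.23, 0, -0.03],
    [0.23, 0, -0.03]
  ],
  "rotation": [
    [0, 0, 0],
    [0, 0, 0],
    [0, 0, 0],
    [0, 0, 0],
    [0, 0, 0],
    [0, 0, 0],
    [0, 0, 0],
    [0, 0, 0],
    [0, 0, 0]
  ],
  "claw": [-0.5, -0.5, -0.5, -0.5, -0.5, -0.5, -0.5, -0.5, -0.5]
}}

```text
clock: 6.27
ee_pos: [0.4868, 0.0293, 0.0704]
tcp_rot: [-180.0, 0.0, -0.1]
ft_force: [0.0, -0.3, 0.2]
grip_width: 0.25
```

```bash
python3 - <<'E'
from h import *
d=snap('wrist','w7.png')
s=arm.read_state();print(s['ee_pos'],s['tcp_rot'],s['ft_force'])
E
```

```text
[0.48678219 0.02926192 0.07043783] [ 1.79999138e+02  1.52591192e-02 -5.93450415e-02] [-0.09404133  0.008522    0.43748866]
```

View pics/w7.png

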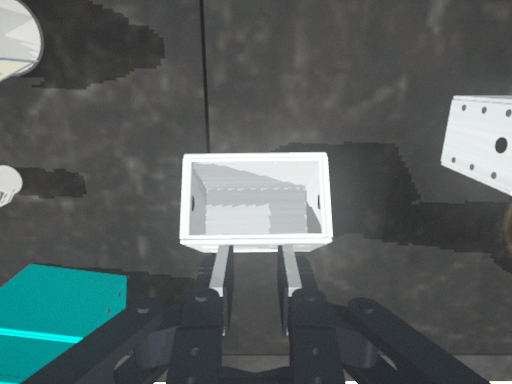

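{"name": "drive_tool", "arguments": {
  "travel": [
    [0.04, 0, 0],
    [0.08, 0, 0],
    [0.12, 0, 0],
    [0.16, 0, 0],
    [0.2, 0, 0],
    [0.2, 0, 0],
    [0.2, 0, 0],
    [0.2, 0, 0]
  ],
  "rotation": [
    [0, 0, 0],
    [0, 0, 0],
    [0, 0, 0],
    [0, 0, 0],
    [0, 0, 0],
    [0, 0, 0],
    [0, 0, 0],
    [0, 0, 0]
  ],
  "claw": [-0.5, -0.5, -0.5, -0.5, -0.5, -0.5, -0.5, -0.5]
}}

```text
clock: 6.98
ee_pos: [0.5029, 0.0293, 0.0704]
tcp_rot: [-180.0, 0.0, -0.1]
ft_force: [0.1, -0.1, 0.3]
grip_width: 0.251
```

```bash
python3 - <<'E'
from h import *
d=snap('wrist','w8.png')
s=arm.read_state();print(s['ee_pos'],s['tcp_rot'],s['ft_force'])
E
```

```text
[0.50283225 0.02928435 0.07048471] [-1.79998530e+02  1.16706382e-02 -5.73904446e-02] [ 0.83548942  1.56621352 -0.23160979]
```

View pics/w8.png

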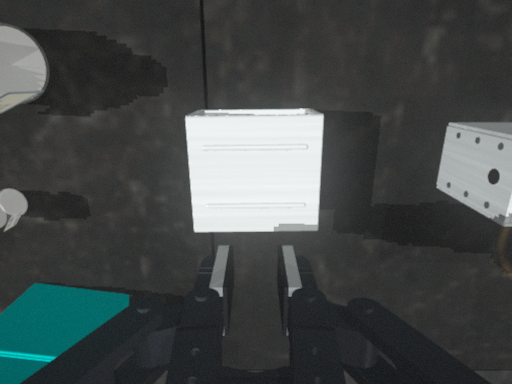

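```bash
python3 - <<'E'
from h import *
s=arm.read_state();print(s['qpos'].round(1))
d=dict(np.load('pics/w8.png.npz'));print(d['R'].round(3))
print([ray(d,u,v,.044).round(4).tolist() for u,v in [(193,231),(320,230)]],[ray(d,u,v,.044).round(4).tolist() for u,v in [(186,116),(323,114)]])
E
```

```text
[  14.2   12.7  -24.8  113.4    6.4   55.3 -103.9]
[[-0.001 -1.     0.001]
 [-0.947  0.001  0.322]
 [-0.322 -0.001 -0.947]]
[[0.5075, 0.0647, 0.044], [0.508, -0.0066, 0.044]] [[0.5706, 0.0643, 0.044], [0.5715, -0.0042, 0.044]]
```

{"name": "drive_tool", "arguments": {
  "travel": [
    [-0.2, 0, -0.4],
    [-0.5, 0.2, -0.75],
    [-0.62, 0.3, -0.75],
    [-0.62, 0.3, -0.75],
    [-0.62, 0.3, -0.75],
    [-0.62, 0.3, -0.75],
    [-0.62, 0.3, -0.75],
    [-0.62, 0.3, -0.75],
    [-0.62, 0.3, -0.75],
    [-0.62, 0.3, -0.75],
    [-0.62, 0.3, -0.75],
    [-0.62, 0.3, -0.75]
  ],
  "rotation": [
    [0, 0, -0.04],
    [0, 0, -0.08],
    [0, 0, -0.12],
    [0, 0, -0.16],
    [0, 0, -0.2],
    [0, 0, -0.24],
    [0, 0, -0.28],
    [0, 0, -0.32],
    [0, 0, -0.36],
    [0, 0, -0.4],
    [0, 0, -0.44],
    [0, 0, -0.46]
  ],
  "claw": [-0.5, -0.5, -0.5, -0.5, -0.5, -0.5, -0.5, -0.5, -0.5, -0.5, -0.5, -0.5]
}}

```text
clock: 8.03
ee_pos: [0.4532, 0.0053, 0.1306]
tcp_rot: [180.0, 0.0, 83.1]
ft_force: [0.1, 0.0, -0.8]
grip_width: 0.25
```

{"name": "drive_tool", "arguments": {
  "travel": [
    [0, 0, 0],
    [0, 0, 0],
    [0, 0, 0],
    [0, 0, 0],
    [0, 0, 0],
    [0, 0, 0],
    [0, 0, 0],
    [0, 0, 0],
    [0, 0, 0],
    [0, 0, 0],
    [0, 0, 0],
    [0, 0, 0]
  ],
  "rotation": [
    [0, 0, -0.04],
    [0, 0, -0.08],
    [0, 0, -0.12],
    [0, 0, -0.16],
    [0, 0, -0.2],
    [0, 0, -0.24],
    [0, 0, -0.28],
    [0, 0, -0.32],
    [0, 0, -0.36],
    [0, 0, -0.4],
    [0, 0, -0.44],
    [0, 0, -0.46]
  ],
  "claw": [-0.5, -0.5, -0.5, -0.5, -0.5, -0.5, -0.5, -0.5, -0.5, -0.5, -0.5, -0.5]
}}

```text
clock: 9.03
ee_pos: [0.4532, 0.0053, 0.1305]
tcp_rot: [-180.0, -0.0, 165.9]
ft_force: [0.2, -0.2, -0.5]
grip_width: 0.251
```

{"name": "drive_tool", "arguments": {
  "travel": [
    [0, 0, 0],
    [0, 0, 0],
    [0, 0, 0]
  ],
  "rotation": [
    [0, 0, -0.04],
    [0, 0, -0.08],
    [0, 0, -0.08]
  ],
  "claw": [-0.5, -0.5, -0.5]
}}

```text
clock: 9.28
ee_pos: [0.4532, 0.0053, 0.1305]
tcp_rot: [-180.0, 0.0, -179.7]
ft_force: [0.2, 0.0, -0.2]
grip_width: 0.249
```

```bash
python3 - <<'E'
from h import *
d=snap('wrist','w9.png')
s=arm.read_state();print(s['ee_pos'],s['tcp_rot'],s['qpos'].round(1),-np.array(d['R']).T@d['t'])
E
```

```text
[0.45321798 0.00530637 0.13054659] [-1.79994341e+02  5.91139085e-04  1.79840451e+02] [ 23.8   2.7 -30.5 116.1   1.6  61.6  82.4] [0.37135058 0.00566393 0.27336429]
```

View pics/w9.png

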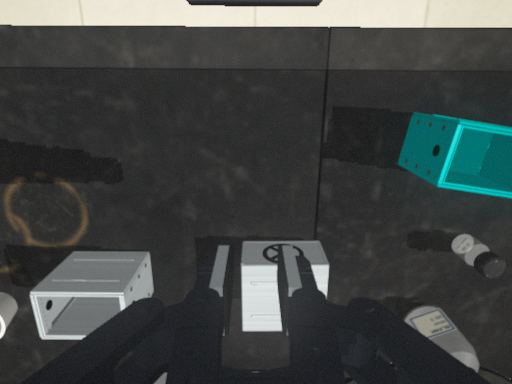

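{"name": "drive_tool", "arguments": {
  "travel": [
    [-0.3, -0.3, 0],
    [-0.6, -0.6, 0],
    [-0.9, -0.9, 0],
    [-0.9, -0.9, 0]
  ],
  "rotation": [
    [0, 0, 0],
    [0, 0, 0],
    [0, 0, 0],
    [0, 0, 0]
  ],
  "claw": [-0.5, -0.5, -0.5, -0.5]
}}

```text
clock: 9.67
ee_pos: [0.5283, -0.0723, 0.1303]
tcp_rot: [-179.9, 0.1, 179.3]
ft_force: [-1.2, -0.0, -0.2]
grip_width: 0.249
```

{"name": "drive_tool", "arguments": {
  "travel": [
    [-0.35, -0.35, 0],
    [-0.72, -0.74, 0],
    [-0.72, -0.74, 0],
    [-0.72, -0.74, 0]
  ],
  "rotation": [
    [0, 0, 0],
    [0, 0, 0],
    [0, 0, 0],
    [0, 0, 0]
  ],
  "claw": [-0.5, -0.5, -0.5, -0.5]
}}

```text
clock: 10.0
ee_pos: [0.5834, -0.1283, 0.1296]
tcp_rot: [180.0, -0.1, 179.5]
ft_force: [-0.8, 1.3, -0.6]
grip_width: 0.251
```

```bash
python3 - <<'E'
from h import *
d=snap('wrist','w10.png')
s=arm.read_state();print(s['ee_pos'],s['tcp_rot'],-np.array(d['R']).T@d['t'])
E
```

```text
[ 0.58276005 -0.1263743   0.12980534] [ 1.79949165e+02 -6.33171155e-02  1.79657888e+02] [ 0.50169228 -0.12681782  0.27247763]
```

View pics/w10.png

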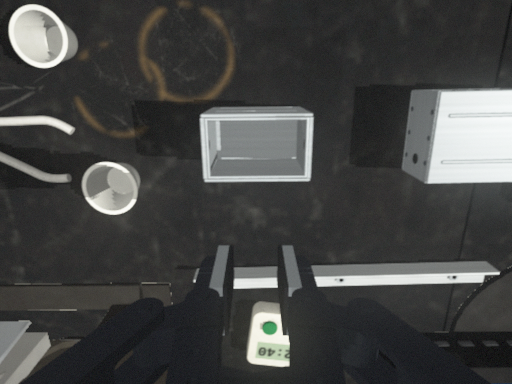

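```bash
python3 - <<'E'
from h import *
d=dict(np.load('pics/w10.png.npz'))
print('rim',[ray(d,u,v,.064)[:2].round(4).tolist() for u,v in [(203,180),(312,180),(313,113),(201,114)]])
print('heel',ray(d,218,159,.0025),ray(d,300,158,.0025))
im=cv2.imread('pics/w10.png')[240:310,180:512];cv2.imwrite('pics/w10z.png',cv2.resize(im,None,fx=2.4,fy=2.4,interpolation=cv2.INTER_CUBIC))
E
```

```text
rim [[0.5613, -0.1618], [0.5619, -0.0903], [0.5191, -0.0916], [0.5191, -0.1605]]
heel [ 0.56079807 -0.15850787  0.0025    ] [ 0.56054931 -0.09035725  0.0025    ]
```

View pics/w10z.png

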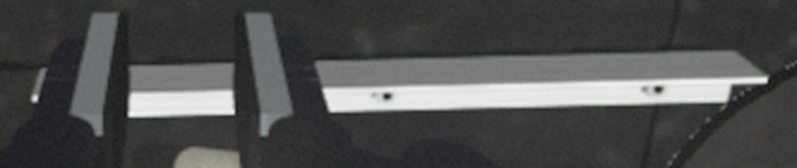

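```bash
python3 - <<'E'
from h import *
d=dict(np.load('pics/w10.png.npz'))
a=ray(d,486,261.7,0);b=ray(d,196.7,267.9,0);c=ray(d,315/2.4+180,240+62/2.4,0);print(a,b,c,np.linalg.norm(a-b))
a=ray(d,180+767/2.4,240+81/2.4,.02);b=ray(d,180+33/2.4,240+100/2.4,.02);print(a,b,np.linalg.norm(a-b), np.arctan2(-(a-b)[0],(a-b)[1]))
E
```

```text
[0.66100199 0.08681272 0.        ] [ 0.66533763 -0.18350095  0.        ] [ 0.66402677 -0.07594136  0.        ] 0.27034844417600723
[0.6613781  0.08557279 0.02      ] [ 0.66717801 -0.18285855  0.02      ] 0.2684939905893787 0.021603300724503775
```

{"name": "drive_tool", "arguments": {
  "travel": [
    [0, 0, 0.3],
    [0, 0, 0.6],
    [0, 0, 0.9],
    [0, 0, 0.95],
    [0, 0, 0.95]
  ],
  "rotation": [
    [0, 0, 0],
    [0, 0, 0],
    [0, 0, 0],
    [0, 0, 0],
    [0, 0, 0]
  ],
  "claw": [-0.5, -0.5, -0.5, -0.5, -0.5]
}}

```text
clock: 10.47
ee_pos: [0.5812, -0.1248, 0.0534]
tcp_rot: [179.9, -0.2, 179.9]
ft_force: [0.0, -0.5, 1.6]
grip_width: 0.249
```

{"name": "drive_tool", "arguments": {
  "travel": [
    [0, 0, 0.2],
    [0, 0, 0.4],
    [0, 0, 0.4],
    [0.1, 0, 0.4],
    [0.15, 0, 0.4],
    [0.2, 0, 0.4],
    [0.25, 0, 0.4],
    [0.3, 0, 0.4],
    [0.35, 0, 0.4],
    [0.4, 0, 0.4],
    [0.4, 0, 0.4]
  ],
  "rotation": [
    [0, 0, 0],
    [0, 0, 0],
    [0, 0, 0],
    [0, 0, 0],
    [0, 0, 0],
    [0, 0, 0],
    [0, 0, 0],
    [0, 0, 0],
    [0, 0, 0],
    [0, 0, 0],
    [0, 0, 0]
  ],
  "claw": [-0.5, -0.5, -0.5, -0.5, -0.5, -0.5, -0.5, -0.5, -0.5, -0.5, -0.5]
}}

```text
clock: 11.38
ee_pos: [0.5503, -0.1261, 0.0228]
tcp_rot: [-180.0, 0.0, 179.9]
ft_force: [2.4, -0.2, 2.0]
grip_width: 0.255
```

```bash
python3 - <<'E'
from h import *
d=snap('wrist','w11.png')
s=arm.read_state();print(s['ee_pos'],s['tcp_rot'],s['ft_force'])
E
```

```text
[ 0.55046523 -0.12610612  0.02264029] [-1.79990767e+02 -6.71047096e-03  1.79930369e+02] [ 1.55032347 -0.44887396  1.10861071]
```

View pics/w11.png

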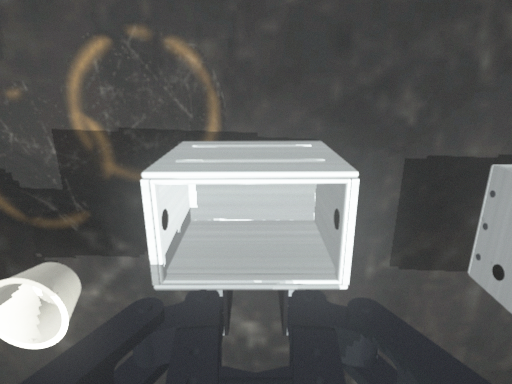

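{"name": "drive_tool", "arguments": {
  "travel": [
    [0.05, 0, 0],
    [0.1, 0, 0],
    [0.15, 0, 0],
    [0.19, 0, 0],
    [0.19, 0, 0],
    [0.1, 0, 0],
    [-0.1, 0, 0],
    [-0.1, 0, -0.3],
    [-0.1, 0, -0.7],
    [-0.1, 0, -1],
    [-0.1, 0, -1],
    [-0.1, 0, -1]
  ],
  "rotation": [
    [0, 0, 0],
    [0, 0, 0],
    [0, 0, 0],
    [0, 0, 0],
    [0, 0, 0],
    [0, 0, 0],
    [0, 0, 0],
    [0, 0, 0],
    [0, 0, 0],
    [0, 0, 0],
    [0, 0, 0],
    [0, 0, 0]
  ],
  "claw": [-0.5, -0.5, -0.5, -0.5, -0.5, -0.5, -0.5, -0.5, -0.5, -0.5, -0.5, -0.5]
}}

```text
clock: 12.43
ee_pos: [0.5597, -0.1262, 0.1035]
tcp_rot: [-180.0, 0.1, 179.9]
ft_force: [-0.4, -0.6, -1.2]
grip_width: 0.251
```

```bash
python3 - <<'E'
from h import *
d=snap('wrist','w12.png')
s=arm.read_state();print(s['ee_pos'],s['tcp_rot'],s['ft_force'])
E
```

```text
[ 0.55871801 -0.12606904  0.10210817] [-1.79998732e+02 -3.45613816e-02  1.79931323e+02] [ 0.26135109 -0.58691125 -0.02896786]
```

View pics/w12.png

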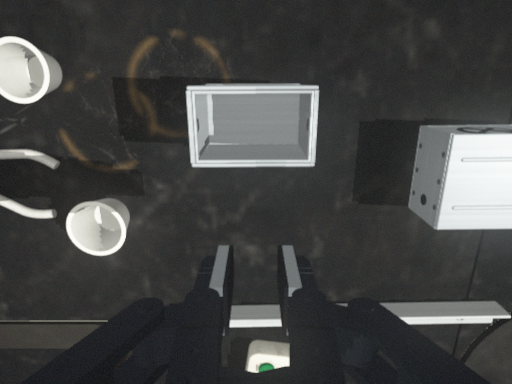

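```bash
python3 - <<'E'
from h import *
d=dict(np.load('pics/w12.png.npz'))
print('rim',[ray(d,u,v,.064)[:2].round(4).tolist() for u,v in [(191,165),(316,166),(319,88),(187,88)]])
E
```

```text
rim [[0.5216, -0.1619], [0.5223, -0.0912], [0.4803, -0.0921], [0.4802, -0.1613]]
```

{"name": "drive_tool", "arguments": {
  "travel": [
    [0.3, 0, 0],
    [0.7, 0, 0],
    [1, 0, 0],
    [1, 0, 0]
  ],
  "rotation": [
    [0, 0, 0],
    [0, 0, 0],
    [0, 0, 0],
    [0, 0, 0]
  ],
  "claw": [-0.5, -0.5, -0.5, -0.5]
}}

```text
clock: 12.82
ee_pos: [0.4734, -0.1262, 0.1003]
tcp_rot: [180.0, -0.4, 179.9]
ft_force: [-0.0, -0.3, -0.6]
grip_width: 0.252
```

{"name": "drive_tool", "arguments": {
  "travel": [
    [0.35, 0, 0],
    [0.4, 0, 0.3],
    [0.4, 0, 0.6],
    [0.4, 0, 0.66],
    [0.4, 0, 0.66]
  ],
  "rotation": [
    [0, 0, 0],
    [0, 0, 0],
    [0, 0, 0],
    [0, 0, 0],
    [0, 0, 0]
  ],
  "claw": [-0.5, -0.5, -0.5, -0.5, -0.5]
}}

```text
clock: 13.23
ee_pos: [0.4452, -0.1253, 0.0477]
tcp_rot: [179.9, -0.3, 180.0]
ft_force: [0.2, 0.3, -0.5]
grip_width: 0.249
```

```bash
python3 - <<'E'
from h import *
d=snap('wrist','w13.png')
s=arm.read_state();print(s['ee_pos'],s['tcp_rot'],s['ft_force'])
E
```

```text
[ 0.44634597 -0.12544326  0.04899095] [ 1.79921591e+02 -1.40489990e-01  1.79959514e+02] [-0.18268533 -0.3852037   0.66888099]
```

View pics/w13.png

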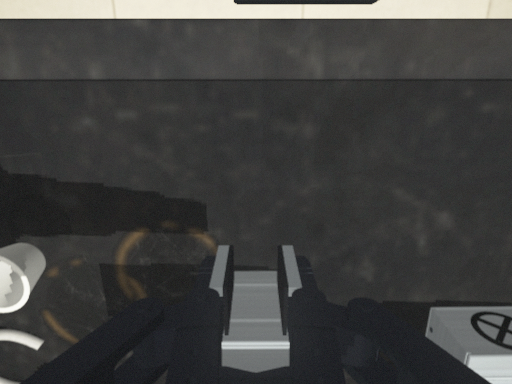

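{"name": "drive_tool", "arguments": {
  "travel": [
    [-0.125, -0.02, -0.01],
    [-0.225, -0.02, -0.01],
    [-0.275, -0.02, -0.025],
    [-0.31, -0.02, -0.06],
    [-0.35, -0.02, -0.105],
    [-0.39, -0.02, -0.15],
    [-0.425, -0.02, -0.19],
    [-0.46, -0.02, -0.22],
    [-0.5, -0.02, -0.245],
    [-0.55, -0.02, -0.26],
    [-0.6, -0.02, -0.27],
    [-0.65, -0.02, -0.27]
  ],
  "rotation": [
    [0, 0, 0],
    [0, 0, 0],
    [0, 0, 0],
    [0, 0, 0],
    [0, 0, 0],
    [0, 0, 0],
    [0, 0, 0],
    [0, 0, 0],
    [0, 0, 0],
    [0, 0, 0],
    [0, 0, 0],
    [0, 0, 0]
  ],
  "claw": [-0.5, -0.5, -0.5, -0.5, -0.5, -0.5, -0.5, -0.5, -0.5, -0.5, -0.5, -0.5]
}}

```text
clock: 14.28
ee_pos: [0.4994, -0.1276, 0.0715]
tcp_rot: [-180.0, 0.0, 179.9]
ft_force: [-0.0, -0.7, 0.6]
grip_width: 0.253
```

```bash
python3 - <<'E'
from h import *
s=arm.read_state();print(s['ee_pos'],s['tcp_rot'],s['ft_force'])
d=snap('side','s14.png')
im=cv2.imread('pics/s14.png')[130:260,180:380];cv2.imwrite('pics/s14z.png',cv2.resize(im,None,fx=4,fy=4,interpolation=cv2.INTER_CUBIC))
E
```

```text
[ 0.4993736  -0.1275597   0.07152202] [-1.79996065e+02  2.02527026e-02  1.79939849e+02] [-0.01523106 -0.69117528  0.60494818]
```

View pics/s14z.png

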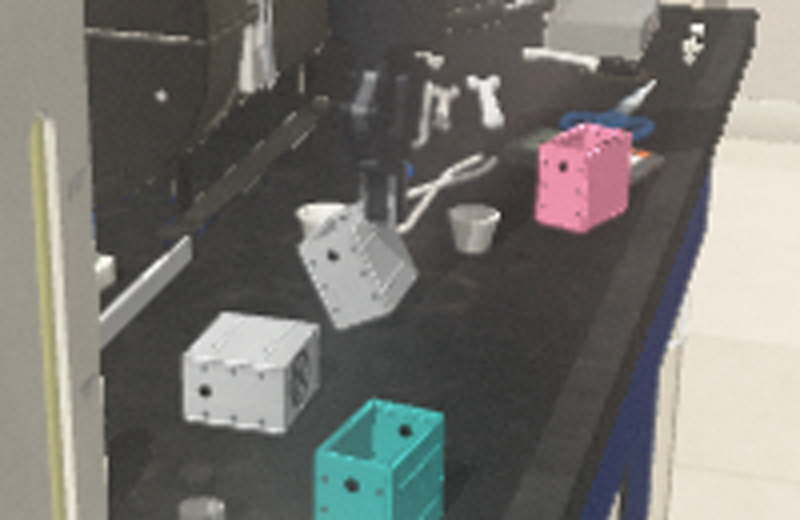

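Both tips follow the plan: stamped lies, plain is about 30° over. Continue.

{"name": "drive_tool", "arguments": {
  "travel": [
    [-0.04, 0, 0],
    [-0.08, 0, 0],
    [-0.12, 0, 0],
    [-0.16, 0, 0],
    [-0.2, 0, 0],
    [-0.24, 0, 0],
    [-0.27, 0, 0],
    [-0.27, 0, 0],
    [-0.27, 0, 0],
    [-0.27, 0, 0]
  ],
  "rotation": [
    [0, 0, 0],
    [0, 0, 0],
    [0, 0, 0],
    [0, 0, 0],
    [0, 0, 0],
    [0, 0, 0],
    [0, 0, 0],
    [0, 0, 0],
    [0, 0, 0],
    [0, 0, 0]
  ],
  "claw": [-0.5, -0.5, -0.5, -0.5, -0.5, -0.5, -0.5, -0.5, -0.5, -0.5]
}}

```text
clock: 15.17
ee_pos: [0.5203, -0.1275, 0.0712]
tcp_rot: [180.0, -0.0, 179.9]
ft_force: [0.3, -0.6, 0.3]
grip_width: 0.251
```

```bash
python3 - <<'E'
from h import *
s=arm.read_state();print(s['ee_pos'],s['tcp_rot'],s['ft_force'])
d=snap('side','s15.png')
im=cv2.imread('pics/s15.png')[130:260,180:380];cv2.imwrite('pics/s15z.png',cv2.resize(im,None,fx=4,fy=4,interpolation=cv2.INTER_CUBIC))
E
```

```text
[ 0.52026309 -0.12753712  0.07124248] [ 1.79996802e+02 -1.54223991e-02  1.79943669e+02] [ 0.32928264 -0.62181778  0.32638586]
```

View pics/s15z.png

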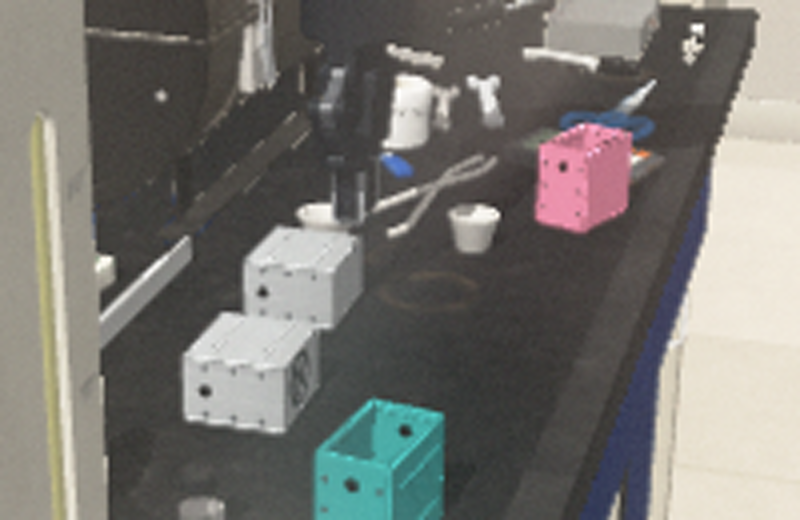

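{"name": "drive_tool", "arguments": {
  "travel": [
    [0.4, 0, -0.1],
    [0.8, 0.3, -0.1],
    [0.85, 0.7, -0.1],
    [0.85, 0.98, -0.1],
    [0.85, 0.98, -0.1]
  ],
  "rotation": [
    [0, 0, 0],
    [0, 0, 0],
    [0, 0, 0],
    [0, 0, 0],
    [0, 0, 0]
  ],
  "claw": [-0.2, -0.2, -0.2, -0.2, -0.2]
}}

```text
clock: 15.63
ee_pos: [0.4521, -0.0449, 0.0798]
tcp_rot: [180.0, 0.0, -179.8]
ft_force: [0.6, -0.4, 0.5]
grip_width: 0.405
```

{"name": "drive_tool", "arguments": {
  "travel": [
    [0, 0.4, 0],
    [0, 0.8, 0],
    [0, 0.98, 0.3],
    [0, 0.98, 0.6],
    [0, 0.98, 0.78],
    [0, 0.98, 0.78],
    [0, 0.98, 0.78]
  ],
  "rotation": [
    [0, 0, 0],
    [0, 0, 0],
    [0, 0, 0],
    [0, 0, 0],
    [0, 0, 0],
    [0, 0, 0],
    [0, 0, 0]
  ],
  "claw": [-0.2, -0.2, -0.2, -0.2, -0.2, -0.2, -0.2]
}}

```text
clock: 16.22
ee_pos: [0.4521, 0.0292, 0.0167]
tcp_rot: [180.0, -0.1, 179.9]
ft_force: [0.2, 0.0, 0.5]
grip_width: 0.397
```

```bash
python3 - <<'E'
from h import *
d=snap('wrist','w16.png')
s=arm.read_state();print(s['ee_pos'],s['tcp_rot'],s['ft_force'])
E
```

```text
[0.45289301 0.02913695 0.01747977] [1.79991071e+02 4.45406909e-03 1.79924322e+02] [ 0.46321101  0.10059151 -0.27429262]
```

View pics/w16.png

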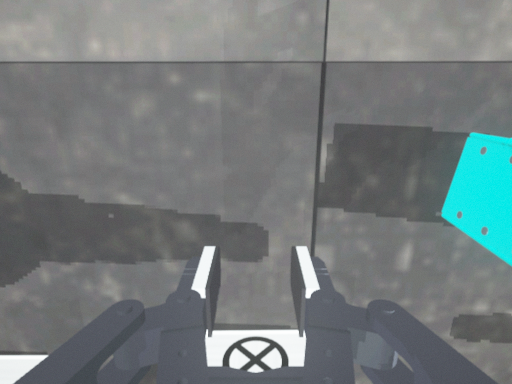

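{"name": "drive_tool", "arguments": {
  "travel": [
    [-0.2, 0, 0],
    [-0.4, 0, 0],
    [-0.5, 0, 0],
    [-0.55, 0, 0],
    [-0.6, 0, 0],
    [-0.65, 0, 0],
    [-0.7, 0, 0],
    [-0.75, 0, 0],
    [-0.8, 0, 0],
    [-0.85, 0, 0],
    [-0.9, 0, 0],
    [-0.9, 0, 0]
  ],
  "rotation": [
    [0, 0, 0],
    [0, 0, 0],
    [0, 0, 0],
    [0, 0, 0],
    [0, 0, 0],
    [0, 0, 0],
    [0, 0, 0],
    [0, 0, 0],
    [0, 0, 0],
    [0, 0, 0],
    [0, 0, 0],
    [0, 0, 0]
  ],
  "claw": [-0.2, -0.2, -0.2, -0.2, -0.2, -0.2, -0.2, -0.2, -0.2, -0.2, -0.2, -0.2]
}}

```text
clock: 17.27
ee_pos: [0.5255, 0.0293, 0.017]
tcp_rot: [180.0, 0.0, 179.9]
ft_force: [-0.5, -0.2, 0.3]
grip_width: 0.395
```

```bash
python3 - <<'E'
from h import *
s=arm.read_state();print(s['ee_pos'],s['tcp_rot'],s['ft_force'])
d=snap('top','t17.png')
im=cv2.imread('pics/t17.png')[125:275,135:375];cv2.imwrite('pics/t17z.png',cv2.resize(im,None,fx=3.3,fy=3.3,interpolation=cv2.INTER_CUBIC))
E
```

```text
[0.52552253 0.02927964 0.01699638] [1.79981679e+02 4.47544656e-02 1.79930524e+02] [-0.50369432 -0.22438141  0.26790711]
```

View pics/t17z.png

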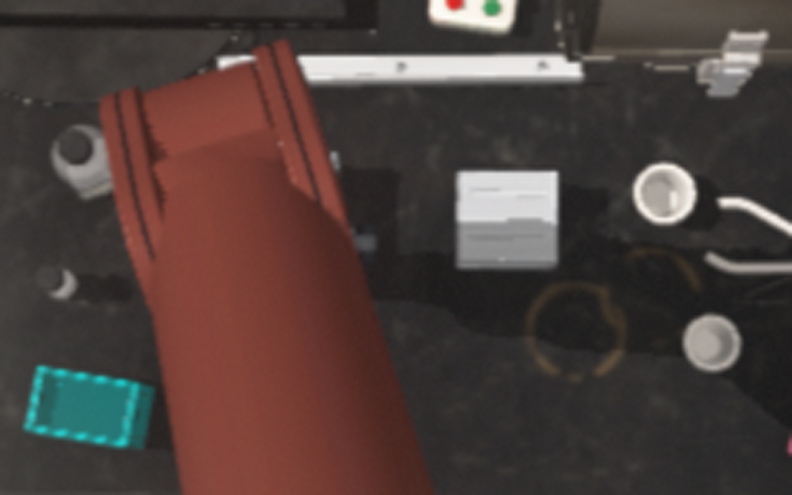

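{"name": "drive_tool", "arguments": {
  "travel": [
    [-0.06, 0, 0],
    [-0.12, 0, 0],
    [-0.18, 0, 0],
    [-0.24, 0, 0],
    [-0.3, 0, 0],
    [-0.36, 0, 0],
    [-0.42, 0, 0],
    [-0.48, 0, 0],
    [-0.54, 0, 0],
    [-0.6, 0, 0],
    [-0.64, 0, 0],
    [-0.64, 0, 0]
  ],
  "rotation": [
    [0, 0, 0],
    [0, 0, 0],
    [0, 0, 0],
    [0, 0, 0],
    [0, 0, 0],
    [0, 0, 0],
    [0, 0, 0],
    [0, 0, 0],
    [0, 0, 0],
    [0, 0, 0],
    [0, 0, 0],
    [0, 0, 0]
  ],
  "claw": [-0.2, -0.2, -0.2, -0.2, -0.2, -0.2, -0.2, -0.2, -0.2, -0.2, -0.2, -0.2]
}}

```text
clock: 18.32
ee_pos: [0.5766, 0.0292, 0.017]
tcp_rot: [180.0, 0.0, 179.9]
ft_force: [0.1, -0.6, 0.5]
grip_width: 0.402
```

```bash
python3 - <<'E'
from h import *
s=arm.read_state();print(s['ee_pos'],s['tcp_rot'],s['ft_force'])
d=snap('wrist','w18.png')
d=snap('side','s18.png')
im=cv2.imread('pics/s18.png')[130:260,180:380];cv2.imwrite('pics/s18z.png',cv2.resize(im,None,fx=4,fy=4,interpolation=cv2.INTER_CUBIC))
E
```

```text
[0.5766248  0.02920439 0.01700268] [1.79985059e+02 3.73334280e-02 1.79931121e+02] [ 0.14695979 -0.58192099  0.45433178]
```

View pics/s18z.png

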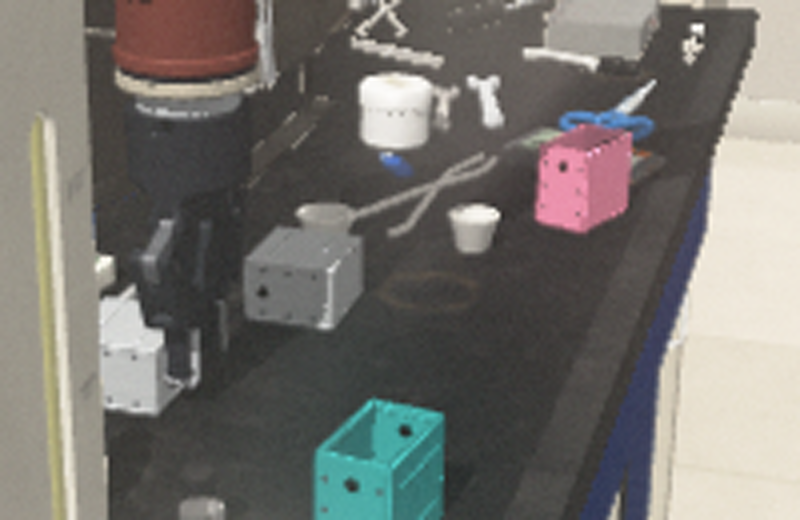

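View pics/w18.png

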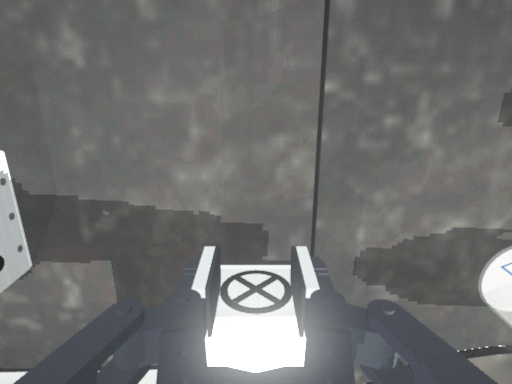

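{"name": "drive_tool", "arguments": {
  "travel": [
    [-0.02, 0, 0],
    [-0.04, 0, 0],
    [-0.06, 0, 0],
    [-0.08, 0, 0],
    [-0.09, 0, 0],
    [-0.1, 0, 0],
    [-0.1, 0, 0]
  ],
  "rotation": [
    [0, 0, 0],
    [0, 0, 0],
    [0, 0, 0],
    [0, 0, 0],
    [0, 0, 0],
    [0, 0, 0],
    [0, 0, 0]
  ],
  "claw": [-0.2, -0.2, -0.2, -0.2, -0.2, -0.2, -0.2]
}}

```text
clock: 19.0
ee_pos: [0.5839, 0.0292, 0.0169]
tcp_rot: [180.0, 0.0, 179.9]
ft_force: [-0.7, -0.7, 0.2]
grip_width: 0.401
```

{"name": "drive_tool", "arguments": {
  "travel": [
    [-0.01, 0, 0],
    [-0.02, 0, 0],
    [-0.02, 0, 0]
  ],
  "rotation": [
    [0, 0, 0],
    [0, 0, 0],
    [0, 0, 0]
  ],
  "claw": [-0.2, -0.2, -0.2]
}}

```text
clock: 19.25
ee_pos: [0.5849, 0.029, 0.0168]
tcp_rot: [-180.0, -0.1, 179.9]
ft_force: [-5.1, -1.4, 2.8]
grip_width: 0.404
```

{"name": "drive_tool", "arguments": {
  "travel": [
    [-0.005, 0, 0],
    [-0.01, 0, 0],
    [-0.01, 0, 0]
  ],
  "rotation": [
    [0, 0, 0],
    [0, 0, 0],
    [0, 0, 0]
  ],
  "claw": [-0.2, -0.2, -0.2]
}}

```text
clock: 19.5
ee_pos: [0.585, 0.0289, 0.0167]
tcp_rot: [-180.0, -0.1, 179.9]
ft_force: [-7.5, -1.2, 5.6]
grip_width: 0.394
```

{"name": "drive_tool", "arguments": {
  "travel": [
    [0.1, 0, 0],
    [0.3, 0, 0],
    [0.6, 0, 0],
    [1, 0, -0.3],
    [1, 0, -0.8],
    [1, 0, -1],
    [1, 0, -1]
  ],
  "rotation": [
    [0, 0, 0],
    [0, 0, 0],
    [0, 0, 0],
    [0, 0, 0],
    [0, 0, 0],
    [0, 0, 0],
    [0, 0, 0]
  ],
  "claw": [-0.2, -0.2, -0.2, -0.2, -0.2, -0.2, -0.2]
}}

```text
clock: 20.08
ee_pos: [0.5086, 0.0295, 0.1013]
tcp_rot: [-180.0, 0.5, 179.9]
ft_force: [-0.1, -0.2, 0.7]
grip_width: 0.404
```

{"name": "drive_tool", "arguments": {
  "travel": [
    [0, -0.5, -0.3],
    [0, -0.9, -0.8],
    [0, -0.9, -0.8],
    [0, -0.9, -0.8]
  ],
  "rotation": [
    [0, 0, 0],
    [0, 0, 0],
    [0, 0, 0],
    [0, 0, 0]
  ],
  "claw": [-0.2, -0.2, -0.2, -0.2]
}}

```text
clock: 20.42
ee_pos: [0.5079, -0.0459, 0.1636]
tcp_rot: [-179.9, 0.3, 179.7]
ft_force: [0.4, -0.4, -0.3]
grip_width: 0.4
```

```bash
python3 - <<'E'
from h import *
s=arm.read_state();print(s['ee_pos'],s['tcp_rot'],s['ft_force'])
d=snap('wrist','w19.png')
d=snap('top','t19.png')
im=cv2.imread('pics/t19.png')[125:275,135:375];cv2.imwrite('pics/t19z.png',cv2.resize(im,None,fx=3.3,fy=3.3,interpolation=cv2.INTER_CUBIC))
E
```

```text
[ 0.50788895 -0.04592027  0.16356854] [-179.9001429     0.30941064  179.67034774] [ 0.39447283 -0.43254656 -0.32531569]
```

View pics/t19z.png

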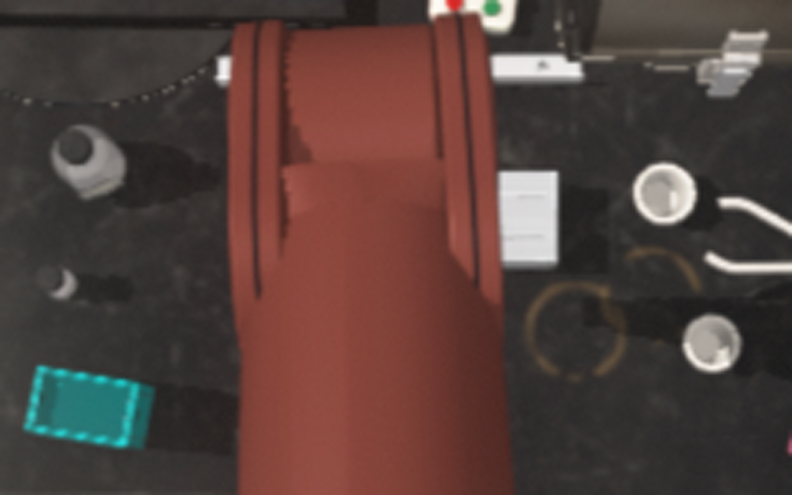

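View pics/w19.png

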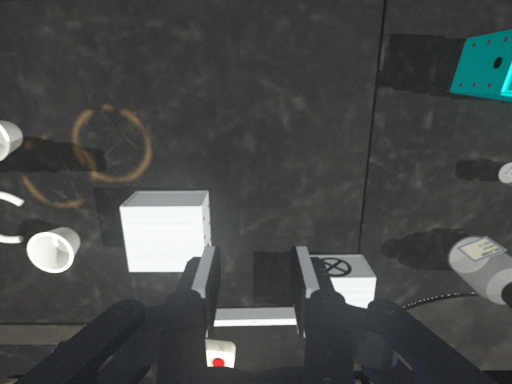

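{"name": "drive_tool", "arguments": {
  "travel": [
    [0.3, -0.5, -0.2],
    [0.6, -1, -0.2],
    [0.6, -1, -0.2]
  ],
  "rotation": [
    [0, 0, 0],
    [0, 0, 0],
    [0, 0, 0]
  ],
  "claw": [-0.2, -0.2, -0.2]
}}

```text
clock: 20.77
ee_pos: [0.4553, -0.1259, 0.1757]
tcp_rot: [-179.9, -0.1, 179.8]
ft_force: [0.4, -0.7, -0.3]
grip_width: 0.402
```

{"name": "drive_tool", "arguments": {
  "travel": [
    [0, -0.5, 0],
    [0, -1, 0],
    [0, -1, 0]
  ],
  "rotation": [
    [0, 0, 0],
    [0, 0, 0],
    [0, 0, 0]
  ],
  "claw": [-0.2, -0.2, -0.2]
}}

```text
clock: 21.02
ee_pos: [0.4563, -0.209, 0.1751]
tcp_rot: [-179.9, -0.1, 179.6]
ft_force: [-1.3, -1.4, 0.5]
grip_width: 0.402
```

{"name": "drive_tool", "arguments": {
  "travel": [
    [0, -0.5, 0],
    [0, -1, 0],
    [0, -1, 0]
  ],
  "rotation": [
    [0, 0, 0],
    [0, 0, 0],
    [0, 0, 0]
  ],
  "claw": [-0.2, -0.2, -0.2]
}}

```text
clock: 21.27
ee_pos: [0.4561, -0.2889, 0.1748]
tcp_rot: [-179.9, -0.1, 179.6]
ft_force: [-1.4, -0.2, 0.1]
grip_width: 0.397
```

```bash
python3 - <<'E'
from h import *
s=arm.read_state();print(s['ee_pos'],s['tcp_rot'],s['ft_force'])
d=snap('top','t20.png')
im=cv2.imread('pics/t20.png')[125:275,135:375];cv2.imwrite('pics/t20z.png',cv2.resize(im,None,fx=3.3,fy=3.3,interpolation=cv2.INTER_CUBIC))
E
```

```text
[ 0.4561257  -0.28894616  0.17480745] [-1.79922105e+02 -1.27964035e-01  1.79588944e+02] [-1.39383711 -0.23477101  0.13695399]
```

View pics/t20z.png

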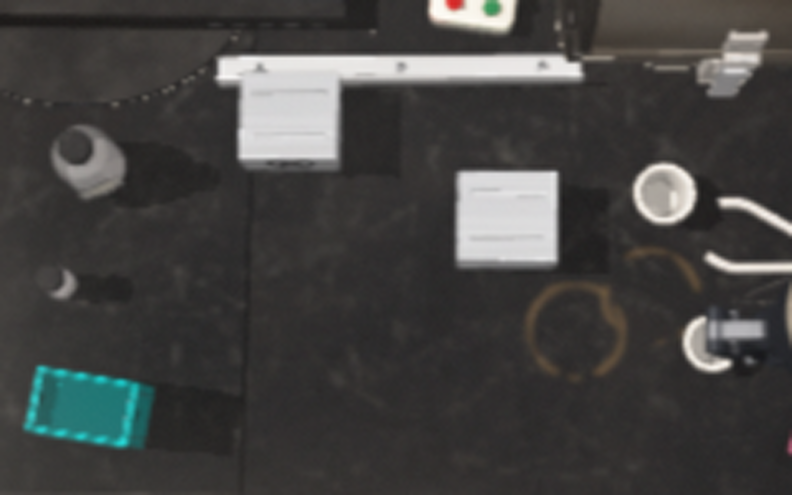

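```bash
python3 - <<'E'
from h import *
d=dict(np.load('pics/t20.png.npz'))
f=lambda u,v,z:ray(d,135+u/3.3,125+v/3.3,z).round(4)
print('under',f(239,158,.044),f(340,162,.044),'rim',f(241,73,.044),f(339,76,.044),'stop',f(218,82,.02),f(582,79,.02))
s=arm.read_state();print(s['clock'],s['ft_force'].round(1))
arm.job_done()
E
```

```text
under [0.5948 0.0627 0.044 ] [ 0.5928 -0.0093  0.044 ] rim [0.6571 0.0632 0.044 ] [ 0.6557 -0.0073  0.044 ] stop [0.6563 0.0828 0.02  ] [ 0.6618 -0.1845  0.02  ]
21.3167 [ 0.9  0.6 -0.2]
the job is handed in; nothing more can be done
```

Both boxes lie on their back walls, and the stamped one (the left box, ring and cross seen on its underside) is pushed up against the loading stop. I handed the job in at 21.3 s with the arm clear of everything; no verdict was reported.

**What went wrong on the way:** my first, level push on the right-hand box made it slide about 41 mm upright instead of tipping. It turned out to be the plain box, whose limit is 50 mm. I pushed it back from behind with the fingertips, to within about 1 mm of where it started. I then tipped both boxes with a push that also moved upwards, and neither slid noticeably.

**Last checks:**
- **Stamped box:** in the final top view its rim measured x ≈ 0.656–0.657. The stop's front face there measured about 0.658 in the same view and about 0.662 in an earlier wrist view, so the gap is roughly 1–6 mm by picture. The final push stalled against the stop at about 7.5 N, which points to contact.
- **Squareness:** the box's rough edge measurements lean about 1.2° one way and the stop's about 1.2° the other. That puts them about 2–3° apart, inside the 7° limit.
- **Plain box:** it lies flat where it fell.
- **Other things on the bench:** the crucibles, bottle and vial look unmoved.

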